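# Put the clamp away and let the chest lid down

## Robot

A 6-joint arm with a two-finger parallel gripper is mounted at the origin on the work surface. World frame = base frame: x ahead of the robot, y to its left, z up, the work surface at z = 0. Lengths are in m, angles in rad, forces in N, time in s.
With the tool pointing down it reaches from about 0.35 to 0.975 m from the base axis. Payload 4.9 kg.
Tool frame: the origin (TCP) lies at the very end of the fingers, on their centre line; the grasp point (between the pads) lies 19 mm behind it (ctrl.grip_point_offset is the distance from the TCP to the grasp point, in m); z points along the fingers, y is the line along which they close (so a half turn about z gives the same grasp; the last joint's range is limited). The gripper opens to 85 mm and grips with 20 to 120 N. Pads are 22 mm wide; open, the fingers measure 114 mm over their backs; the gripper's body (76 mm by 85 mm) begins 54 mm behind the grasp point. The pads swing forward as they close: fully open they stand 13 mm farther back than shut.
Start: joints at [-1.358, 0.053, 1.613, -0, 1.476, -0.119], TCP at [0.204, -0.591, 0.204] pointing down, gripper open.
Joint ranges: [-3.01, 3.01], [-1.01, 2.22], [0.06, 2.58], [-1.02, 4.17], [0.09, 2.62], [-3.14, 3.14]. Speed limits (rad/s): [2.57, 2.57, 3.14, 3.14, 3.14, 3.14].

## Interface

Orientations are given as a rotation vector (axis times angle).
In Python, from station import ctrl gives the robot as it stands.
- The arm moves only by the tool send_rows, never from a script. Its argument "rows" is a list of rows, each a list of 3 entries, a list of its own where there are three numbers: the finger opening in cm, from 0 to 8.54, then the shift along the tool's x, y, z in cm, then the turn about the tool's z in degrees. A call has 1 to 10 rows; each row shifts and turns the commanded pose from where the row before left it, along the tool's axes as they then stand; what a row does not reach is not made up. A row lasts 1/8 s, in which the tool goes at most 62.5 mm and 10.7 degrees, less where a joint would pass 70% of its speed; a pose out of reach is approached as far as the arm can. A call with a gripper value outside its range is refused whole. The fingers move at their own pace and stop on an object; "newtons" is the grip in N (left out, the last holds). Time passes only in rows, so rows that do not move let the fingers close. It gives the time, the measured TCP pose, the force, the opening and the grip force at its end, in the units of the state.
- ctrl.get_obs(): the state, without advancing time (a new reading comes with each control period).
- ctrl.get_image(name): name is "side" or "top" or "wrist"; returns a dict with "frame" (384x512x3 uint8, red, green, blue), "range_z" (384x512 float32, m along the optical axis (not along the pixel's ray), 0 where there is no reading), "fx", "fy", "cx", "cy" (pixels), "cam_to_world" (4x4, takes a point from camera to world coordinates). Camera axes: x right, y down, z forward; pixel columns grow to the right and rows downward; lengths in m; the calibration is good to about 2 mm. A picture is of the moment at which its call begins.
- ctrl.finish_job(): hands the job in; it is judged then, once.
The state is a dict: "t": time; "q": joint angles; "dq": joint speeds; "effort": joint torques, N m; "tool_pos": TCP position; "tool_rot": TCP orientation; "contact_force": force on the tool from outside, world axes, zero at the start; "wrist_torque": the same for the moment, N m; "opening": finger opening in m; "grip_force": force on a finger pad.
Only numpy, scipy, OpenCV 4.12 (cv2) and the standard library are available. Lean on these libraries where they do the work, as an engineer would, in place of code of your own. Each camera call takes 0.05 s, during which the arm holds its last target. There are 200 camera calls.

## Task

Put the blue C-clamp away: lay it flat on the floor of the open wooden tool chest, setting it down rather than dropping it. Then lower the chest's heavy lid under control until it is fully shut, without letting it slam, and let go; leave the bracket, the mug and the tray where they stand.

Things in the scene. Friction and masses are not known exactly. Their poses are not given: they have to be found in the camera images.
- chest: Brown wooden tool chest, 225 (x) by 300 (y) by 80 (z) mm, open on top, walls and floor 10 mm thick; screwed to the bench. Origin: centre of its underside, on the bench; x points from its front (robot side) to its hinged back, z up.
- lid (a joint): Hinge of the chest's lid, rad: 0 shut, grows as it opens, stop at 1.35. The lid (about 0.8 kg, brown wood 227 by 300 by 18 mm) turns about the chest's y axis through lid_hinge. Stiff hinge (0.7 N m of friction): steeply open the lid stays where it is left, but below about 0.8 rad its weight can overcome the friction and it falls shut unless held.
- lid_hinge (a point): On the hinge axis, middle of the chest's width, on the back rim: 112.5 mm behind and 80 mm above the chest's origin. The shut lid's underside lies at this height. Axes of the lid: as the chest's axes when shut, turning with it.
- lid_grip (a point): Centre of the lid's grip bar: a round dark wooden bar, 18 mm thick, along the chest's y, 138 mm of it free between two cheeks, held out in front of the lid's free edge with a 26 mm gap to the edge. In the lid's axes the bar's centre is 262 mm in front of the hinge and 20 mm above it. Axes: the lid's.
- clamp: Blue C-clamp, 0.4 kg, lying flat, 150 (x) by 92 (y) by 24 (z) mm. Origin: underside, mid-length. Spine along x from -75 to +45 mm, 18 mm wide, centred on y = -30 mm; two arms 18 mm wide at x = -66 and +36 reach to y = +34; steel screw 12 mm thick along x at y = +22, x = -38 to +70, with a cross bar 8 mm thick at x = 71 (y = -8 to +52). Spine height 24 mm.
- clamp_grip (a point): Middle of the clamp's spine: x = -15, y = -30 mm in the clamp's frame, 12 mm above its underside (spine 18 mm wide across y, 24 mm high). Axes as the clamp's.
- bracket: Aluminium angle bracket, 110 (x) by 50 (y) by 60 (z) mm, 5 mm thick, loose on the bench, left alone. Origin: centre of its underside.
- mug: Stainless steel mug, 76 mm across, 80 mm high, handle at +y, loose, left alone. Origin: centre of its underside.
- tray: White plastic tray, 120 (x) by 180 (y) by 30 (z) mm, loose, left alone. Origin: centre of its underside.
Things that resemble listed ones, but are neither listed nor needed, are in the scene too. Several things look just like the clamp: the one meant starts farthest to the robot's right.

How it is judged:
On the way, in this order (a step that is already met when the one before it is completed fails the run):
1. the clamp lies flat on the chest floor, released, with the lid still open (x of clamp in the frame of chest between -0.1 and 0.1 m and y of clamp in the frame of chest between -0.14 and 0.14 m and z of clamp_grip in the frame of chest below 0.032 m and (angle between clamp's own z axis and vertical below 0.15 rad or angle between clamp's own z axis and vertical above 2.99 rad) and contact force between the fingers and clamp below 0.3 N and linear speed of clamp below 0.03 m/s and value of joint lid above 0.5 rad), for 0.1 s.
2. the lid has been lowered shut (value of joint lid below 0.03 rad), for 0.2 s.
At the end, for the whole second after the job is handed in: The lid is shut (within 0.03 rad) and still, the clamp lies flat (within 0.15 rad) on the chest's floor, at rest, and the bracket, mug and tray are within 25 mm of where they stood (value of joint lid below 0.03 rad and velocity of joint lid between -0.05 and 0.05 rad/s and x of clamp in the frame of chest between -0.1 and 0.1 m and y of clamp in the frame of chest between -0.14 and 0.14 m and z of clamp_grip in the frame of chest below 0.032 m and (angle between clamp's own z axis and vertical below 0.15 rad or angle between clamp's own z axis and vertical above 2.99 rad) and linear speed of clamp below 0.03 m/s and distance of each of bracket, mug, tray from where it was at the start of the episode below 0.025 m); the robot touches nothing.
It fails at once if the lid slams: faster than 1.0 rad/s (about 0.25 m/s at its free edge) in its last 0.1 rad (value of joint lid below 0.1 rad and velocity of joint lid below -1 rad/s).
It fails at once if the clamp is dropped into the chest: faster than 0.9 m/s (a fall of over 40 mm) inside it (x of clamp in the frame of chest between -0.11 and 0.11 m and y of clamp in the frame of chest between -0.15 and 0.15 m and height (world z) of clamp below 0.08 m and linear speed of clamp above 0.9 m/s).
It fails at once if the bracket, mug or tray is moved by more than 25 mm (distance of any of bracket, mug, tray from where it was at the start of the episode above 0.025 m).
It also fails if it takes over 72 s, if anything falls off the work surface, if the arm or the gripper's body presses on something with over 40 N, if the wrist force passes 120 N, or if a joint passes its speed limit or range.

## Working session

There is one attempt and no reset: what is moved stays moved. The work goes in short steps, Python scripts to look and compute and a tool call to move; the robot and the scene stay as the last step left them, time stands still between calls to the robot, and variables do not carry over. Pictures are saved under pics/ and viewed, at most 10 in all, crops included, and the job is handed in when it is done.

Besides the shell and the picture viewer there is one more tool, called after "Emit:" as name(argument=value, ...) on one line, values as JSON. send_rows: Moves the arm, as the interface text tells. Its arguments: {"type":"object","properties":{"rows":{"type":"array","items":{"type":"array"}},"newtons":{"type":"number"}},"required":["rows"]}

```bash
mkdir -p pics; cat > h.py <<'E'
import numpy as np, cv2
from scipy.spatial.transform import Rotation as R
from station import ctrl
def img(n):
    d=ctrl.get_image(n); K=d
    z=d["range_z"]; v,u=np.mgrid[:z.shape[0],:z.shape[1]]
    P=np.stack([(u-d["cx"])/d["fx"]*z,(v-d["cy"])/d["fy"]*z,z],-1)
    T=d["cam_to_world"]; d["P"]=P@T[:3,:3].T+T[:3,3]; d["P"][z==0]=np.nan
    return d
def save(d,name): cv2.imwrite("pics/"+name,d["frame"][...,::-1])
E
python3 - <<'E'
from h import *
ds=[img(n) for n in("top","side")]
cv2.imwrite("pics/a.png",cv2.resize(np.vstack([d["frame"] for d in ds])[...,::-1],(450,600) if 0 else None,fx=.78,fy=.78) if 1 else 0)
for d,n in zip(ds,("top","side")):
    save(d,n+".png")
    h=cv2.cvtColor(d["frame"],cv2.COLOR_RGB2HSV)
    m=cv2.inRange(h,(95,100,40),(130,255,255))
    k,l,s,c=cv2.connectedComponentsWithStats(m)
    for i in range(1,k):
        if s[i][4]>80:
            p=d["P"][l==i]; print(n,s[i],np.nanmedian(p,0).round(3),np.nanmin(p,0).round(3),np.nanmax(p,0).round(3))
print(ctrl.get_obs(), ctrl.grip_point_offset)
E
```

```text
top [167 182  29  37 260] [0.473 0.318 0.026] [0.401 0.284 0.016] [0.526 0.38  0.037]
top [116 236  39  36 317] [0.272 0.499 0.025] [0.226 0.418 0.013] [0.343 0.548 0.037]
side [ 270   58   38   50 1492] [ 0.032 -1.216 -0.064] [-0.388 -2.122 -0.332] [ 0.226 -0.536  0.302]
side [380  68  36  33 726] [-0.724 -1.221 -0.087] [-1.418 -2.127 -0.438] [-0.319 -0.558  0.097]
side [250 268  55  43 767] [0.475 0.326 0.023] [0.399 0.285 0.003] [0.532 0.389 0.029]
side [347 303  47  59 974] [0.281 0.51  0.023] [0.223 0.421 0.002] [0.35  0.553 0.029]
{'t': 0.1, 'q': array([-1.35798731e+00,  5.33230106e-02,  1.61416198e+00, -3.17970285e-05,
        1.47602265e+00, -1.18989029e-01]), 'dq': array([-3.93214424e-04, -3.63677738e-05, -3.53379173e-03, -6.32743868e-04,
       -6.96532788e-04, -7.81101629e-04]), 'effort': array([ 1.86718440e-03, -3.94900990e+01, -3.71362710e+01,  6.78315200e-05,
        3.99298675e-03, -4.86267240e-06]), 'tool_pos': array([ 0.20345416, -0.59029589,  0.20246291]), 'tool_rot': array([-3.09657355e+00, -5.18488772e-01,  1.90603785e-04]), 'contact_force': array([-0.29575535,  0.38811039, -0.19691936]), 'wrist_torque': array([-0.02504259,  0.01176902,  0.01461535]), 'grip_force': 0.0, 'opening': 0.08561587239179613} 0.0187
```

View pics/top.png

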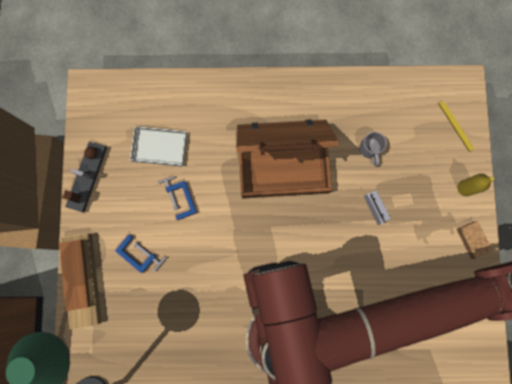

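View pics/side.png

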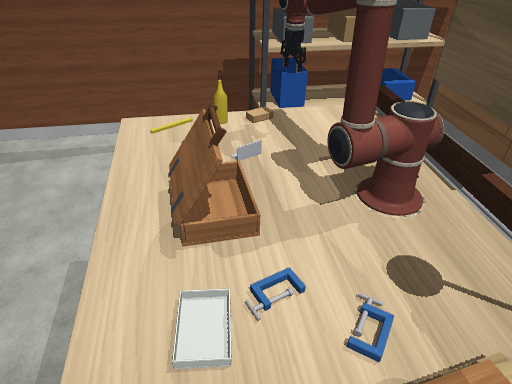

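The top view shows the chest at about (287,160), the mug at (375,147), the bracket at (377,207), the tray at (160,147), and two blue clamps at (180,198) and (140,253). The arm hides the right part of the bench, so a third clamp could be under it. I'll check with the wrist camera and measure the chest.

```bash
python3 - <<'E'
from h import *
d=img("wrist"); save(d,"w1.png")
h=cv2.cvtColor(d["frame"],cv2.COLOR_RGB2HSV)
m=cv2.inRange(h,(95,100,40),(130,255,255))
k,l,s,c=cv2.connectedComponentsWithStats(m)
for i in range(1,k):
    if s[i][4]>80:
        p=d["P"][l==i]; print(s[i],np.nanmedian(p,0).round(3),np.nanmin(p,0).round(3),np.nanmax(p,0).round(3))
        q=p[(p[:,2]>.015)&(p[:,2]<.035)]
        if len(q)>50: print(cv2.minAreaRect((q[:,:2]*1000).astype(np.float32)))
# chest rim from both cams: points z 0.075..0.085
for n in("top","side"):
    d=img(n);P=d["P"]
    q=P[(P[...,0]>.4)&(P[...,0]<.9)&(abs(P[...,1])<.3)&(P[...,2]>.07)&(P[...,2]<.09)]
    print(n,len(q),cv2.minAreaRect((q[:,:2]*1000).astype(np.float32)))
    q=P[(P[...,0]>.4)&(P[...,0]<.95)&(abs(P[...,1])<.3)&(P[...,2]>.1)]
    print(np.nanmin(q,0),np.nanmax(q,0), q[np.argmax(q[:,2])])
    for (u,v) in [(239,196),(331,191),(333,150),(375,147),(377,207),(160,147)] if n=="top" else []:
        print(u,v,P[v,u].round(3))
E
```

```text
[ 473  279   39   60 1330] [ 0.05  -1.209 -0.153] [ 0.013 -1.28  -0.204] [ 0.24  -0.653  0.31 ]
top 594 ((600.785400390625, -82.49462890625), (244.87139892578125, 434.9029846191406), 2.404874563217163)
[ 0.55308278 -0.16487418  0.1001241 ] [0.71996655 0.13867156 0.32876438] [0.56801915 0.05952684 0.32876438]
239 196 [0.478 0.136 0.002]
331 191 [ 0.492 -0.182  0.004]
333 150 [ 0.638 -0.195 -0.004]
375 147 [ 0.645 -0.34   0.008]
377 207 [ 0.435 -0.339  0.002]
160 147 [0.654 0.412 0.003]
side 685 ((598.5390625, -16.89654541015625), (244.00607299804688, 305.1558837890625), 2.7998313903808594)
[ 0.55241373 -0.1666032   0.10001072] [0.71669023 0.14023842 0.32628026] [ 0.57621818 -0.09325896  0.32628026]
```

View pics/w1.png

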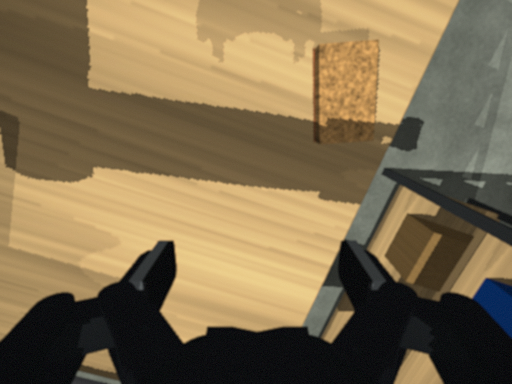

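The wrist view shows only a cork block at (345,90) and no clamp on the far right. I'll swing left so the top camera can see under where the arm was.

Emit:
send_rows(rows=[[8.5,[3.4,-4.8,-1.5],0],[8.5,[3.4,-4.8,-1.5],0],[8.5,[3.4,-4.8,-1.5],0],[8.5,[3.4,-4.8,-1.5],0],[8.5,[3.4,-4.8,-1.5],0],[8.5,[3.4,-4.8,-1.5],0],[8.5,[3.4,-4.8,-1.5],0],[8.5,[3.4,-4.8,-1.5],0],[8.5,[3.4,-4.8,-1.5],0],[8.5,[3.4,-4.8,-1.5],0]])

```text
t: 1.5
tool_pos: [0.3687, -0.0244, 0.3543]
tool_rot: [3.098, 0.518, 0.002]
contact_force: [0.7, -0.5, 0.1]
opening: 0.085
grip_force: 0.0
```

```bash
cat >> h.py <<'E'
def blue(d):
    m=cv2.inRange(cv2.cvtColor(d["frame"],cv2.COLOR_RGB2HSV),(95,100,40),(130,255,255))
    k,l,s,c=cv2.connectedComponentsWithStats(m)
    out=[]
    for i in range(1,k):
        if s[i][4]>80:
            p=d["P"][l==i]; out.append((s[i],p))
    return out
E
python3 - <<'E'
from h import *
o=ctrl.get_obs();print(o["t"],o["tool_pos"],R.from_rotvec(o["tool_rot"]).as_matrix().round(3))
d=img("top");save(d,"t2.png")
for s,p in blue(d): print(s,np.nanmedian(p,0).round(3),np.nanmin(p,0).round(3),np.nanmax(p,0).round(3))
E
```

```text
1.5 [ 0.36870054 -0.02444453  0.35429244] [[ 0.946  0.325  0.001]
 [ 0.325 -0.946 -0.   ]
 [ 0.001  0.001 -1.   ]]
[167 182  29  37 261] [0.475 0.318 0.025] [0.401 0.285 0.017] [0.525 0.382 0.036]
[116 236  39  36 318] [0.272 0.498 0.026] [0.226 0.42  0.011] [0.343 0.547 0.035]
```

View pics/t2.png

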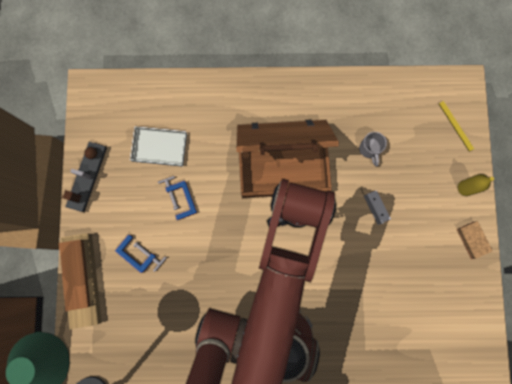

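The bench on the right is clear, so the clamp at (180,198) is the rightmost one. Its spine faces right, with the cross bar towards the back. I'll move over it for a closer look.

Emit:
send_rows(rows=[[8.5,[3.2,-4.7,1.5],0],[8.5,[3.2,-4.7,1.5],0],[8.5,[3.2,-4.7,1.5],0],[8.5,[3.2,-4.7,1.5],0],[8.5,[3.2,-4.7,1.5],0],[8.5,[3.2,-4.7,1.5],0],[8.5,[0,0,0],0]])

```text
t: 2.42
tool_pos: [0.4575, 0.3048, 0.2602]
tool_rot: [3.096, 0.525, -0.009]
contact_force: [0.3, -0.6, 0.1]
opening: 0.0847
grip_force: 0.0
```

```bash
python3 - <<'E'
from h import *
o=ctrl.get_obs();print(o["t"],o["tool_pos"],o["tool_rot"])
M=R.from_rotvec(o["tool_rot"]).as_matrix()
d=img("wrist");save(d,"w2.png")
for s,p in blue(d):
    print(s,np.nanmedian(p,0).round(3),np.nanmin(p,0).round(3),np.nanmax(p,0).round(3))
    q=p[(p[:,2]>.017)&(p[:,2]<.031)]
    (c,w,a)=cv2.minAreaRect((q[:,:2]*1000).astype(np.float32)); print(c,w,a)
    # points in clamp-ish tool frame
    g=(q-o["tool_pos"])@M; print(g.min(0),g.max(0))
# chest: rim & lid
d=img("side");P=d["P"]
q=P[(P[...,0]>.4)&(P[...,0]<.9)&(abs(P[...,1])<.25)&(P[...,2]>.073)&(P[...,2]<.087)]
print(cv2.minAreaRect((q[:,:2]*1000).astype(np.float32)))
d=img("top");P=d["P"];q=P[(P[...,0]>.4)&(P[...,0]<.9)&(abs(P[...,1])<.22)&(P[...,2]>.073)&(P[...,2]<.087)]
print(cv2.minAreaRect((q[:,:2]*1000).astype(np.float32)))
E
```

```text
2.425 [0.45746133 0.30479485 0.26020383] [ 3.09608791  0.5248947  -0.00897408]
[ 214  103   52   82 1752] [0.483 0.321 0.025] [ 0.402  0.283 -0.001] [0.533 0.386 0.028]
(467.46533203125, 333.9349670410156) (116.82746887207031, 70.31864929199219) 20.561552047729492
[-0.03801387 -0.06072922  0.23182007] [0.0781795  0.01169106 0.2408191 ]
[  74  179   84   80 1842] [0.278 0.5   0.025] [0.226 0.418 0.002] [0.351 0.55  0.028]
(288.14739990234375, 484.3186950683594) (117.22250366210938, 70.67884063720703) 50.587623596191406
[-0.16523839 -0.28384554  0.23293584] [-0.03319991 -0.16625586  0.24383328]
((589.2183227539062, -16.652389526367188), (226.0888671875, 303.0893859863281), 2.674945831298828)
((597.7723999023438, -15.477767944335938), (242.08193969726562, 300.2923278808594), 2.807788372039795)
```

View pics/w2.png

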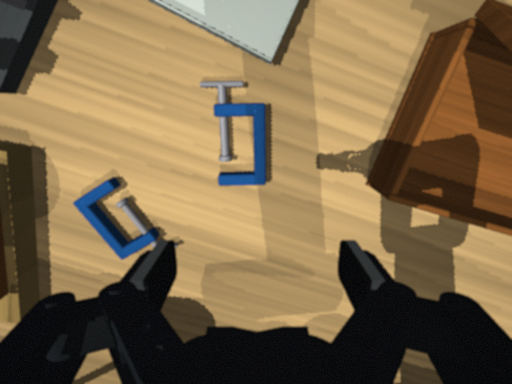

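The clamp's spine runs up the right side at about (262,145). The lid is only about 1.05 rad open, so its bar overhangs the chest and a vertical tool would hit it. I'll push the lid further open with closed fingers before picking up the clamp.

Emit:
send_rows(rows=[[0,[-1.4,5.2,-0.7],0],[0,[-1.4,5.2,-0.7],0],[0,[-1.4,5.2,-0.7],0],[0,[-1.4,5.2,-0.7],0],[0,[-1.4,5.2,-0.7],0],[0,[-1.4,5.2,-0.7],0],[0,[0,0,0],8.2],[0,[0,0,0],8.2],[0,[2,0,0],0],[0,[2,0,0],0]])

```text
t: 3.82
tool_pos: [0.5204, -0.0192, 0.3074]
tool_rot: [3.14, 0.067, 0.005]
contact_force: [-0.0, -1.0, 0.1]
opening: 0.0002
grip_force: 0.0
```

```bash
python3 - <<'E'
from h import *
d=img("side");P=d["P"]
v,u=np.mgrid[:384,:512]
m=(P[...,0]>.53)&(P[...,0]<.8)&(P[...,1]>.10)&(P[...,1]<.16)&(P[...,2]>.09)
q=P[m]; # left side edge of the lid: x-z
vx,vz,x0,z0=cv2.fitLine(q[:,[0,2]].astype(np.float32),cv2.DIST_HUBER,0,.01,.01).ravel()
print(len(q),np.arctan2(abs(vz),abs(vx)),x0,z0,q.min(0),q.max(0))
save(d,"s3.png")
E
```

```text
904 0.970793 0.6357542 0.1973165 [0.57135267 0.10021451 0.09017683] [0.70774234 0.14060674 0.28145984]
```

View pics/s3.png

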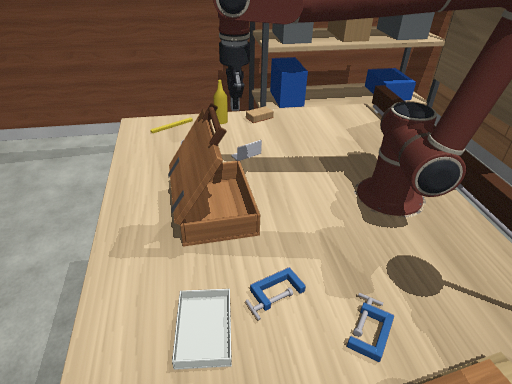

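The side view shows the closed gripper at about (236,90), in front of the lid bar at (215,120). I'll push gently.

Emit:
send_rows(rows=[[0,[1,0,0],0],[0,[1,0,0],0],[0,[1,0,0],0],[0,[1,0,0],0],[0,[1,0,0],0]])

```text
t: 4.5
tool_pos: [0.5711, -0.0153, 0.3055]
tool_rot: [-3.141, -0.072, 0.0]
contact_force: [0.5, -0.2, -0.2]
opening: -0.0005
grip_force: 0.0
```

Emit:
send_rows(rows=[[0,[1,0,0],0],[0,[1,0,0],0],[0,[1,0,0],0],[0,[1,0,0],0],[0,[1,0,0],0],[0,[0.6,0,0],0],[0,[0,0,0],0]])

```text
t: 5.38
tool_pos: [0.6267, -0.0129, 0.3054]
tool_rot: [-3.141, -0.072, 0.001]
contact_force: [0.4, -0.6, 0.9]
opening: -0.0003
grip_force: 0.0
```

```bash
cat >> h.py <<'E'
def lid(d):
    P=d["P"]
    m=(P[...,0]>.53)&(P[...,0]<.8)&(P[...,1]>.10)&(P[...,1]<.16)&(P[...,2]>.09)
    q=P[m]
    vx,vz,x0,z0=cv2.fitLine(q[:,[0,2]].astype(np.float32),cv2.DIST_HUBER,0,.01,.01).ravel()
    return np.arctan2(vz,-vx)%np.pi,len(q)
E
python3 - <<'E'
from h import *
d=img("side");save(d,"s4.png");print(lid(d));P=d["P"]
q=P[(P[...,0]>.5)&(P[...,0]<.72)&(abs(P[...,1])<.14)&(P[...,2]>.28)]
q=P[100:135,195:232].reshape(-1,3);q=q[q[:,2]>.25];print(q.min(0),q.max(0))
print(ctrl.get_obs()["contact_force"])
E
```

```text
(np.float32(0.9875767), 909)
[ 0.55207111 -0.16665874  0.25007177] [0.62573733 0.06558335 0.38541224]
[-0.28420295 -0.98431103 -0.81055699]
```

View pics/s4.png

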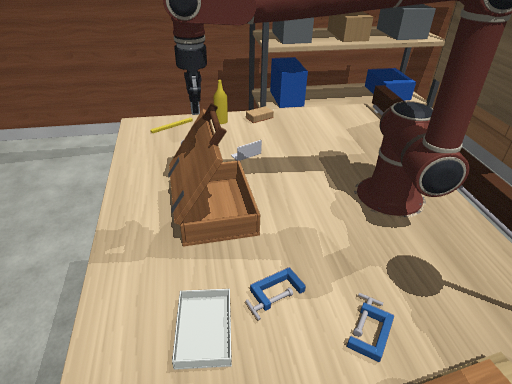

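The fingers passed just over the bar and the lid did not move: the fit gives about 0.98 rad, with the gripper at (195,90) beyond the lid top. I'll back off, go lower and push again.

Emit:
send_rows(rows=[[0,[0,0,-3],0],[0,[-5.8,0,0],0],[0,[-5.8,0,0],0],[0,[0,0,5],0],[0,[0,0,2],0],[0,[1,0,0],0],[0,[1,0,0],0],[0,[1,0,0],0],[0,[1,0,-0.5],0]])

```text
t: 6.55
tool_pos: [0.5517, -0.0163, 0.2712]
tool_rot: [3.141, 0.072, 0.0]
contact_force: [-0.0, 0.2, -0.4]
opening: -0.0001
grip_force: 0.0
```

```bash
python3 - <<'E'
from h import *
d=img("side");print(lid(d));o=ctrl.get_obs();print(o["tool_pos"],o["contact_force"])
E
```

```text
(np.float32(0.9859469), 905)
[ 0.55279988 -0.01638592  0.27207651] [-1.02460031  0.24916804  0.02643551]
```

Emit:
send_rows(rows=[[0,[1,0,-0.3],0],[0,[1,0,-0.4],0],[0,[1,0,-0.5],0]])

```text
t: 6.98
tool_pos: [0.5799, -0.015, 0.284]
tool_rot: [3.141, 0.071, -0.004]
contact_force: [-5.2, -0.6, 4.0]
opening: -0.0002
grip_force: 3.0
```

```bash
python3 - <<'E'
from h import *
d=img("side");print(lid(d));o=ctrl.get_obs();print(o["tool_pos"],o["contact_force"])
E
```

```text
(np.float32(1.0859568), 863)
[ 0.58123694 -0.01493311  0.28449982] [-4.08094048  0.48171121  2.47811571]
```

Now the lid is moving with about 5 N of force. I'll continue to about 1.3 rad.

Emit:
send_rows(rows=[[0,[1,0,-0.4],0],[0,[1,0,-0.4],0],[0,[1,0,-0.3],0],[0,[1,0,-0.3],0],[0,[1,0,-0.2],0],[0,[0,0,0],0]])

```text
t: 7.78
tool_pos: [0.6315, -0.0127, 0.2982]
tool_rot: [-3.141, -0.072, -0.002]
contact_force: [0.3, -0.5, 0.0]
opening: 0.0002
grip_force: 0.0
```

```bash
python3 - <<'E'
from h import *
d=img("side");print(lid(d));o=ctrl.get_obs();print(o["tool_pos"],o["contact_force"])
E
```

```text
(np.float32(1.2909518), 748)
[ 0.6311017  -0.01263862  0.29792388] [-0.6143198   0.11040911 -0.49501473]
```

Emit:
send_rows(rows=[[0,[-6,0,0],0],[0,[-6,0,0],0],[4,[-0.3,-5.5,2],0],[4,[-0.3,-5.5,2],0],[4,[-0.3,-5.5,2],0],[4,[-0.3,-5.5,2.4],0],[4,[-0.3,-5.5,2.4],0],[4,[-0.3,-5.2,2.4],0],[4,[0,0,1],-9],[4,[0,0,1],-9]])

```text
t: 9.07
tool_pos: [0.477, 0.3085, 0.145]
tool_rot: [3.089, 0.573, -0.001]
contact_force: [-0.4, -0.1, 0.2]
opening: 0.0401
grip_force: 0.0
```

```bash
python3 - <<'E'
from h import *
o=ctrl.get_obs();print(o["tool_pos"],o["tool_rot"],o["opening"])
M=R.from_rotvec(o["tool_rot"]).as_matrix();print((M.T@(np.array([.477,.308,.003])-o["tool_pos"])).round(4), np.degrees(np.arctan2(M[1,0],M[0,0])))
d=img("wrist");save(d,"w5.png")
for s,p in blue(d):
    q=p[(p[:,2]>.015)&(p[:,2]<.033)]
    if len(q)<200: continue
    g=(q-o["tool_pos"])@M
    print(s,cv2.minAreaRect((q[:,:2]*1000).astype(np.float32)),g.min(0),g.max(0),np.median(p[:,2]))
E
```

```text
[0.47698202 0.30847447 0.14501488] [ 3.08886870e+00  5.72641346e-01 -9.94653920e-04] 0.04010991131798892
[-1.00e-04  5.00e-04  1.42e-01] 21.005501237012446
[ 197  122   70  107 3298] ((467.7433776855469, 333.9145812988281), (117.7100830078125, 70.98106384277344), 20.355314254760742) [-0.05814917 -0.06318656  0.11773606] [0.05965729 0.00899416 0.12991166] nan
[   9  213  112  103 3244] ((289.4215087890625, 485.86993408203125), (114.30941772460938, 71.41620635986328), 49.93597412109375) [-0.17691225 -0.29016396  0.11771019] [-0.04520011 -0.17912809  0.13010499] nan
```

View pics/w5.png

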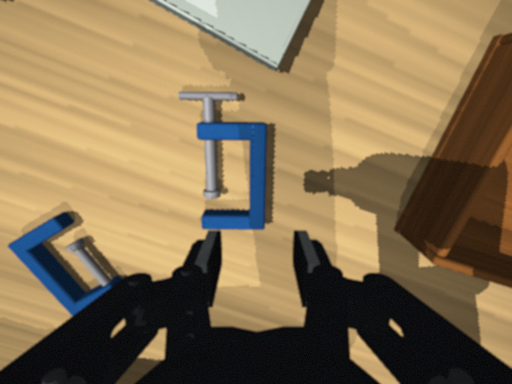

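The spine at (258,175) lines up with the midline between the fingers. I'll descend and grip.

Emit:
send_rows(rows=[[4,[0,0,5],0],[4,[0,0,5],0],[4,[0,0,2.5],0],[4,[0,0,1.7],0],[4,[0,0,0],0],[0,[0,0,0],0],[0,[0,0,0],0],[0,[0,0,0],0]], newtons=60)

```text
t: 10.12
tool_pos: [0.4784, 0.3081, 0.0057]
tool_rot: [-3.09, -0.562, -0.003]
contact_force: [-0.4, 0.6, 0.1]
opening: 0.0002
grip_force: 0.0
```

```bash
python3 - <<'E'
from h import *
o=ctrl.get_obs();print(o["tool_pos"],o["opening"],o["grip_force"],o["contact_force"])
M=R.from_rotvec(o["tool_rot"]).as_matrix()
d=img("wrist");save(d,"w6.png")
d=img("side");save(d,"s6.png")
for s,p in blue(d):
    q=p[(p[:,2]>.015)&(p[:,2]<.033)]
    if len(q)<200: continue
    print(s,cv2.minAreaRect((q[:,:2]*1000).astype(np.float32)))
a=cv2.resize(cv2.imread("pics/s6.png")[240:384,180:372],(512,384)); cv2.imwrite("pics/c6.png",cv2.resize(np.hstack([a,cv2.imread("pics/w6.png")]),(800,300)))
E
```

```text
[0.47838896 0.30809291 0.0057064 ] 0.00021112005471946108 0.0 [-0.3698332   0.56704984  0.11196063]
[ 270   57   38   51 1594] ((3.2468414306640625, -1346.5301513671875), (300.5965881347656, 159.00624084472656), 89.90972137451172)
[250 267  55  43 764] ((465.4246826171875, 335.5116271972656), (119.15615844726562, 73.36072540283203), 20.705541610717773)
[347 303  47  59 970] ((285.5619201660156, 485.8990783691406), (121.08893585205078, 70.8512191772461), 50.665287017822266)
```

View pics/c6.png

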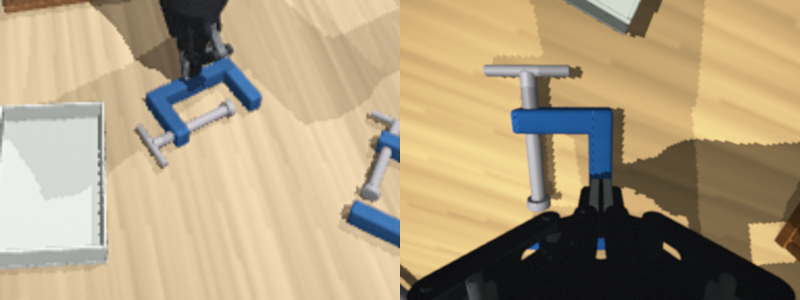

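The fingers closed empty on top of the spine, just over (600,190) in the wrist half, even though the reported TCP z is 6 mm. I'll raise the tool and measure where the fingertips really are.

Emit:
send_rows(rows=[[0,[0,0,-4],0],[0,[0,0,0],0],[0,[0,0,0],0]])

```text
t: 10.6
tool_pos: [0.4775, 0.3077, 0.0445]
tool_rot: [-3.091, -0.562, 0.0]
contact_force: [-0.4, 0.6, -0.7]
opening: 0.0001
grip_force: 0.0
```

```bash
python3 - <<'E'
from h import *
o=ctrl.get_obs();t=o["tool_pos"];print(t,o["opening"])
M=R.from_rotvec(o["tool_rot"]).as_matrix()
for n in("side","wrist"):
    d=img(n);h=cv2.cvtColor(d["frame"],cv2.COLOR_RGB2HSV)
    P=d["P"];m=(h[...,2]<70)&(np.linalg.norm(P[...,:2]-t[:2],axis=-1)<.03)&(P[...,2]>.03)
    g=(P[m]-t)@M; print(n,len(g),np.percentile(g,[0,2,10],axis=0).round(4).tolist(),np.percentile(g,[90,98,100],axis=0).round(4).tolist())
E
```

```text
[0.4775183  0.30767097 0.04449309] 0.00011637946518864412
side 399 [[-0.0136, -0.0293, -0.2722], [-0.0086, -0.0274, -0.2715], [0.0009, -0.0215, -0.2703]] [[0.0206, 0.0089, -0.0605], [0.0268, 0.0234, -0.0396], [0.0292, 0.0273, -0.0339]]
wrist 20397 [[-0.0105, -0.0299, -0.1274], [-0.0064, -0.0267, -0.1257], [0.0068, -0.0203, -0.1223]] [[0.0197, 0.0205, -0.0707], [0.0207, 0.0266, -0.0438], [0.0218, 0.0299, -0.032]]
```

```bash
python3 - <<'E'
from h import *
o=ctrl.get_obs();t=o["tool_pos"]
M=R.from_rotvec(o["tool_rot"]).as_matrix()
for n in("side","wrist"):
    d=img(n);h=cv2.cvtColor(d["frame"],cv2.COLOR_RGB2HSV)
    P=d["P"];g=(P-t)@M
    m=(abs(g[...,0])<.03)&(abs(g[...,1])<.03)&(P[...,2]>.028)&(g[...,2]>-.05)&((h[...,1]<90)|(h[...,2]<60))
    q=g[m]; print(n,len(q))
    for lo in np.arange(-.05,.02,.005):
        k=q[(q[:,2]>=lo)&(q[:,2]<lo+.005)]
        if len(k): print(lo.round(3),len(k),k.min(0).round(4),k.max(0).round(4))
E
```

```text
side 53
-0.05 16 [-0.0031 -0.0159 -0.0496] [ 0.0107  0.0123 -0.0454]
-0.045 20 [-0.0069 -0.0159 -0.0448] [ 0.0106  0.0117 -0.04  ]
-0.04 9 [-0.008  -0.0137 -0.0396] [ 0.0104  0.0043 -0.0352]
-0.035 7 [ 0.0054 -0.0072 -0.0348] [ 0.0105  0.0041 -0.0303]
-0.03 1 [ 0.002  -0.0063 -0.0278] [ 0.002  -0.0063 -0.0278]
wrist 696
-0.05 252 [ 0.007 -0.014 -0.05 ] [ 0.0128  0.0127 -0.045 ]
-0.045 220 [ 0.0071 -0.0131 -0.045 ] [ 0.0125  0.0127 -0.04  ]
-0.04 179 [ 0.0073 -0.0127 -0.04  ] [ 0.0126  0.0124 -0.0351]
-0.035 45 [ 0.0072 -0.0067 -0.0349] [ 0.0124  0.0102 -0.0323]
```

The real fingertips are about 31 mm above the reported TCP, and both cameras agree. This also explains missing the lid bar. I'll correct for it, opening and descending in small steps while watching the force.

Emit:
send_rows(rows=[[4,[0,0,0],0],[4,[0,0,0],0],[4,[0,0,0],0],[4,[0,0,3],0],[4,[0,0,2],0],[4,[0,0,1],0],[4,[0,0,0.5],0],[4,[0,0,0],0]])

```text
t: 11.8
tool_pos: [0.4778, 0.3078, -0.0203]
tool_rot: [-3.091, -0.562, -0.0]
contact_force: [-0.6, -0.0, 0.6]
opening: 0.04
grip_force: 0.0
```

```bash
python3 - <<'E'
from h import *
o=ctrl.get_obs();t=o["tool_pos"];print(t,o["contact_force"],o["opening"])
M=R.from_rotvec(o["tool_rot"]).as_matrix()
d=img("wrist");h=cv2.cvtColor(d["frame"],cv2.COLOR_RGB2HSV)
P=d["P"];g=(P-t)@M
m=(abs(g[...,0])<.03)&(abs(g[...,1])<.04)&(g[...,2]>-.05)&(h[...,1]<90)&(P[...,2]>0.003)
q=g[m]; print(len(q),q.max(0),np.percentile(q,95,axis=0),(q[:,2]>-.036).sum(), P[m][:,2].min())
E
```

```text
[ 0.47783321  0.30779196 -0.02026761] [-0.58152763 -0.03046593  0.58421265] 0.03996132259920416
980 [ 0.02964267  0.03319576 -0.03248719] [ 0.01247105  0.03069368 -0.03560107] 61 0.01221938434684211
```

Emit:
send_rows(rows=[[4,[0,0,0.5],0],[4,[0,0,0],0],[0,[0,0,0],0],[0,[0,0,0],0],[0,[0,0,0],0],[0,[0,0,0],0]], newtons=60)

```text
t: 12.6
tool_pos: [0.4779, 0.3079, -0.025]
tool_rot: [-3.091, -0.562, -0.001]
contact_force: [0.0, 0.4, 2.9]
opening: 0.0169
grip_force: 62.0
```

The clamp is gripped: opening 17 mm at 62 N. I'll lift it, turn to the chest's yaw and carry it over.

Emit:
send_rows(rows=[[0,[0,0,-3],0],[0,[0,0,-5.5],0],[0,[0,0,-5.5],0],[0,[0,0,0],9],[0,[0,0,0],9]])

```text
t: 13.22
tool_pos: [0.4771, 0.3073, 0.114]
tool_rot: [3.14, 0.064, -0.001]
contact_force: [0.1, 0.4, -5.4]
opening: 0.0171
grip_force: 61.1
```

Emit:
send_rows(rows=[[0,[0.9,5.2,0],0],[0,[0.9,5.2,0],0],[0,[0.9,5.2,0],0],[0,[0.9,5.2,0],0],[0,[0.9,5.2,0],0],[0,[0.9,5.2,0],0],[0,[0.9,5.4,0],0],[0,[0,0,0],0]])

```text
t: 14.22
tool_pos: [0.5566, -0.0583, 0.113]
tool_rot: [3.14, 0.064, -0.004]
contact_force: [-1.2, 0.3, -4.5]
opening: 0.0165
grip_force: 61.5
```

```bash
python3 - <<'E'
from h import *
o=ctrl.get_obs();t=o["tool_pos"];print(o["t"],t,o["tool_rot"],o["opening"],o["contact_force"])
d=img("wrist");save(d,"w7.png")
for s,p in blue(d):
    print(s,np.nanmin(p,0),np.nanmax(p,0))
d=img("side");print(lid(d));save(d,"s7.png")
for s,p in blue(d):
    if np.nanmedian(p[:,2])>0: print(s,np.nanmin(p,0),np.nanmax(p,0))
P=img("top")["P"];q=P[(P[...,0]>.45)&(P[...,0]<.53)&(abs(P[...,1])<.2)&(P[...,2]>.07)&(P[...,2]<.09)];print(q.min(0),q.max(0))
cv2.imwrite("pics/c7.png",np.hstack([cv2.imread("pics/s7.png")[60:300,60:360],cv2.imread("pics/w7.png")[70:310]])[:, :800])
E
```

```text
14.225 [ 0.55660496 -0.05834115  0.11300874] [ 3.14038444  0.0637608  -0.00374156] 0.01648117247983784 [-1.15248476  0.31894711 -4.46768833]
[  115   143   161   190 11576] [ 0.51105244 -0.0676146   0.14155151] [0.61551307 0.00733905 0.21673883]
[159 338  23  22 190] [ 0.49497267 -0.0376436   0.16192438] [ 0.57455086 -0.00683302  0.22920876]
(np.float32(1.2841058), 748)
[227 156  19  19 198] [ 0.49200356 -0.0632863   0.1403605 ] [0.542719   0.00885579 0.18747185]
[203 158  17  20 183] [ 0.56515129 -0.05840033  0.14165951] [0.61214547 0.01574869 0.1663652 ]
[347 303  47  59 971] [0.22320085 0.41984804 0.00168683] [0.34985597 0.55313936 0.0283476 ]
[ 0.47051124 -0.16873524  0.07007314] [0.52876714 0.12917306 0.08974533]
```

View pics/c7.png

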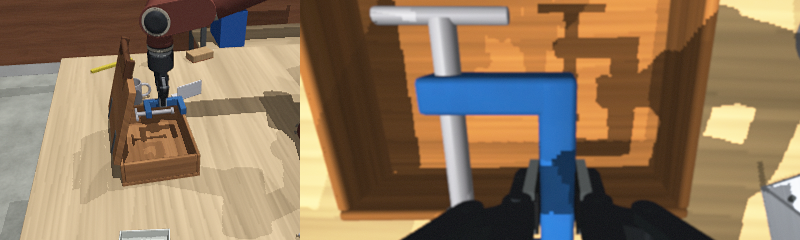

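The clamp hangs flat over the chest opening, between the walls seen around (340,120) to (690,120), and the lid stands at 1.28 rad. I'll nudge it 7 mm towards the back and lower it.

Emit:
send_rows(rows=[[0,[0.7,0,0],0],[0,[0,0,3],0],[0,[0,0,4],0],[0,[0,0,3],0],[0,[0,0,1.5],0],[0,[0,0,0.7],0],[0,[0,0,0],0]])

```text
t: 15.25
tool_pos: [0.5649, -0.0546, -0.0068]
tool_rot: [3.141, 0.072, 0.001]
contact_force: [0.4, -0.2, -3.7]
opening: 0.0171
grip_force: 61.5
```

Emit:
send_rows(rows=[[0,[0,0,0.4],0],[0,[0,0,0.3],0],[0,[0,0,0.2],0],[0,[0,0,0],0]])

```text
t: 15.75
tool_pos: [0.5647, -0.0549, -0.015]
tool_rot: [3.141, 0.072, 0.0]
contact_force: [-4.4, 0.3, 6.6]
opening: 0.0169
grip_force: 62.9
```

Touchdown at the expected height. I'll release and raise straight up.

Emit:
send_rows(rows=[[4,[0,0,0],0],[4,[0,0,0],0],[4,[0,0,0],0],[4,[0,0,-2],0],[4,[0,0,-4],0],[4,[0,0,-6],0],[4,[-1,0,-6],0],[4,[-3,0,-5],0],[0,[-5,0,-3],0],[0,[0,0,0],0]])

```text
t: 17.0
tool_pos: [0.4746, -0.0593, 0.2498]
tool_rot: [3.137, 0.07, 0.016]
contact_force: [0.7, 0.3, -0.2]
opening: 0.004
grip_force: 0.0
```

```bash
python3 - <<'E'
from h import *
o=ctrl.get_obs();t=o["tool_pos"];print(o["t"],t,o["tool_rot"],o["opening"],o["contact_force"])
for n in("wrist","side"):
    d=img(n)
    for s,p in blue(d):
        p=p[~np.isnan(p[:,0])]
        if n=="wrist" and len(p): print(s,p.min(0),p.max(0),np.median(p[:,2]),np.percentile(p[:,2],[10,90]))
    if n=="side":
        print(lid(d)); P=d["P"]
        q=P[(P[...,0]>.58)&(P[...,0]<.72)&(P[...,1]>-.1)&(P[...,1]<.075)&(P[...,2]>.27)]
        print(q.min(0),q.max(0))
E
```

```text
17.0 [ 0.4745896  -0.05928055  0.24982566] [3.13745021 0.07047384 0.01625008] 0.004007127177009738 [ 0.65286219  0.34044997 -0.1862006 ]
[ 207   47   56   95 2372] [ 0.50327591 -0.06457081  0.01002337] [0.62551782 0.01052503 0.03776703] 0.034883585961848096 [0.03343768 0.03600411]
(np.float32(1.2917988), 740)
[ 0.63066209 -0.09825224  0.27040366] [0.66959123 0.07469192 0.35348401]
```

The clamp lies flat on the chest floor, its top at 35 mm and its pose inside the walls. Next I'll plan the lid grip: turn the tool 90° so the fingers straddle the bar.

```bash
cat > plan.py <<'E'
from h import *
o=ctrl.get_obs();t=o["tool_pos"];M=R.from_rotvec(o["tool_rot"]).as_matrix()
print("t",o["t"],"pos",t.round(4),"yaw",np.degrees(np.arctan2(M[1,0],M[0,0])).round(1),"F",o["contact_force"].round(1),"open",o["opening"].round(4),"grip",o["grip_force"].round(1),"q6",o["q"][5].round(2))
H=np.array([.701,-.011]);y=np.radians(2.7);f=np.array([np.cos(y),np.sin(y)])
def bar(th): a=th+.0762; return np.r_[H-f*.2628*np.cos(a),.08+.2628*np.sin(a)]
E
python3 - <<'E'
from plan import *
print(bar(1.29)); b=bar(1.29)+[0,0,.03]; print((M.T@(b-t)).round(4))
E
```

```text
Traceback (most recent call last):
  File "plan.py", line 3, in <module>
    print("t",o["t"],"pos",t.round(4),"yaw",np.degrees(np.arctan2(M[1,0],M[0,0])).round(1),"F",o["contact_force"].round(1),"open",o["opening"].round(4),"grip",o["grip_force"].round(1),"q6",o["q"][5].round(2))
                                                                                                                                  ^^^^^^^^^^^^^^^^^^
AttributeError: 'float' object has no attribute 'round'
```

```bash
sed -i 's/o\["opening"\].round(4)/round(o["opening"],4)/;s/o\["grip_force"\].round(1)/round(o["grip_force"],1)/' plan.py
python3 - <<'E'
from plan import *
print(bar(1.29)); b=bar(1.29)+[0,0,.03]; print((M.T@(b-t)).round(4))
E
```

```text
t 17.1 pos [ 0.4745 -0.0589  0.2451] yaw 2.6 F [ 0.6 -0.   0.2] open 0.0001 grip 0.0 q6 1.25
[ 0.64766569 -0.01351518  0.3373188 ]
[ 0.1754 -0.0374 -0.1217]
```

Emit:
send_rows(rows=[[5.5,[0,0,-1.4],-10],[5.5,[0,0,-1.4],-10],[5.5,[0,0,-1.4],-10],[5.5,[0,0,-1.4],-10],[5.5,[0,0,-1.4],-10],[5.5,[0,0,-1.4],-10],[5.5,[0,0,-1.4],-10],[5.5,[0,0,-1.4],-10],[5.5,[0,0,-1.4],-10],[5.5,[0,0,0],0]])

```text
t: 18.35
tool_pos: [0.4752, -0.0588, 0.3692]
tool_rot: [-2.172, -2.269, 0.0]
contact_force: [-0.4, 0.3, 0.3]
opening: 0.0551
grip_force: 0.0
```

```bash
python3 - <<'E'
from plan import *
b=bar(1.29)+[0,0,.03]; print((M.T@(b-t)).round(4))
# bar by wrist depth: dark, along y, high z
d=img("wrist");P=d["P"]; m=(P[...,2]>.29)&(P[...,0]>.58)&(P[...,0]<.72)&(abs(P[...,1]+.012)<.06)
q=P[m];print(len(q)); 
if len(q): print(q.min(0),q.max(0),np.median(q,0))
for n in("side","top"):
    P=img(n)["P"]; m=(P[...,2]>.31)&(P[...,2]<.36)&(P[...,0]>.6)&(P[...,0]<.72)&(abs(P[...,1]+.012)<.055)
    q=P[m];print(n,len(q))
    if len(q): print(q.min(0),q.max(0),np.median(q,0))
E
```

```text
t 18.35 pos [ 0.4752 -0.0588  0.3692] yaw 92.5 F [-0.4  0.3  0.3] open 0.0551 grip 0.0 q6 -0.32
[0.0377 0.1743 0.0018]
7684
[ 0.6392462  -0.07199293  0.29005062] [0.66283395 0.04799962 0.34955854] [ 0.64742925 -0.01531355  0.30468564]
side 118
[ 0.63986173 -0.06618529  0.33804157] [0.66078975 0.04271715 0.34994728] [ 0.65096398 -0.00941808  0.34687048]
top 255
[ 0.64009985 -0.06692662  0.31059383] [0.66335609 0.04202042 0.3547655 ] [ 0.64910406 -0.01137974  0.34615008]
```

The depth readings put the bar centre at x 0.650, z 0.339, which matches the model. I'll move above it and descend.

Emit:
send_rows(rows=[[5.5,[1.2,5.8,0],0],[5.5,[1.2,5.8,0],0],[5.5,[1.3,6,0],0],[5.5,[0,0,3],0],[5.5,[0,0,2.5],0],[5.5,[0,0,1.8],0],[5.5,[0,0,0],0]])

```text
t: 19.38
tool_pos: [0.6474, -0.0138, 0.294]
tool_rot: [-2.169, -2.268, 0.004]
contact_force: [0.2, 0.3, -0.3]
opening: 0.0553
grip_force: 0.0
```

```bash
python3 - <<'E'
from plan import *
d=img("side");print(lid(d));b=bar(1.29)+[0.002,0,-.042]; print((M.T@(b-t)).round(4))
E
```

```text
t 19.375 pos [ 0.6474 -0.0138  0.294 ] yaw 92.6 F [ 0.2  0.3 -0.3] open 0.0553 grip 0.0 q6 -0.18
(np.float32(1.3015854), 740)
[ 0.0001  0.0022 -0.0013]
```

Emit:
send_rows(rows=[[0,[0,0.2,0],0],[0,[0,0,0],0],[0,[0,0,0],0],[0,[0,0,0],0]], newtons=30)

```text
t: 19.92
tool_pos: [0.6511, -0.0139, 0.2983]
tool_rot: [2.169, 2.27, 0.003]
contact_force: [0.5, 0.1, 5.8]
opening: 0.017
grip_force: 29.5
```

```bash
python3 - <<'E'
from plan import *
prev=None
for th in np.arange(1.3,-.01,-.05):
    b=bar(th)
    if prev is not None: print(round(th,2),((M.T@(b-prev))*100).round(2).tolist())
    prev=b
E
```

```text
t 19.925 pos [ 0.6511 -0.0139  0.2983] yaw 92.6 F [0.5 0.1 5.8] open 0.017 grip 29.5 q6 -0.18
1.25 [-0.0, -1.28, 0.28]
1.2 [-0.0, -1.27, 0.35]
1.15 [-0.0, -1.25, 0.41]
1.1 [-0.0, -1.23, 0.47]
1.05 [-0.0, -1.2, 0.53]
1.0 [-0.0, -1.17, 0.59]
0.95 [-0.0, -1.14, 0.65]
0.9 [-0.0, -1.11, 0.71]
0.85 [-0.0, -1.07, 0.76]
0.8 [-0.0, -1.03, 0.81]
0.75 [-0.0, -0.99, 0.86]
0.7 [-0.0, -0.95, 0.91]
0.65 [-0.0, -0.9, 0.96]
0.6 [-0.0, -0.85, 1.0]
0.55 [-0.0, -0.8, 1.04]
0.5 [-0.0, -0.75, 1.08]
0.45 [-0.0, -0.69, 1.12]
0.4 [-0.0, -0.63, 1.15]
0.35 [-0.0, -0.58, 1.18]
0.3 [-0.0, -0.52, 1.21]
0.25 [-0.0, -0.46, 1.23]
0.2 [0.0, -0.39, 1.25]
0.15 [0.0, -0.33, 1.27]
0.1 [0.0, -0.27, 1.29]
0.05 [0.0, -0.2, 1.3]
-0.0 [0.0, -0.14, 1.31]
```

Gripped on the bar with 30 N. I'll lower along the arc at 0.05 rad per row (0.4 rad/s).

Emit:
send_rows(rows=[[0,[0,-1.28,0.28],0],[0,[0,-1.27,0.35],0],[0,[0,-1.25,0.41],0],[0,[0,-1.23,0.47],0],[0,[0,-1.2,0.53],0],[0,[0,-1.17,0.59],0]])

```text
t: 20.68
tool_pos: [0.5756, -0.0175, 0.2698]
tool_rot: [2.171, 2.271, -0.001]
contact_force: [1.1, -3.5, 3.4]
opening: 0.0169
grip_force: 31.1
```

```bash
python3 - <<'E'
from plan import *
d=img("side");print(lid(d));b=bar(1.0)+[0.002,0,-.040]; print((M.T@(b-t)).round(4))
E
```

```text
t 20.675 pos [ 0.5756 -0.0175  0.2698] yaw 92.6 F [ 1.1 -3.5  3.4] open 0.0169 grip 31.1 q6 -0.2
(np.float32(0.9787233), 903)
[ 0.0004  0.0029 -0.0016]
```

The lid follows well, now at 0.98 rad with low forces. I'll continue.

Emit:
send_rows(rows=[[0,[0,-1.14,0.65],0],[0,[0,-1.11,0.71],0],[0,[0,-1.07,0.76],0],[0,[0,-1.03,0.81],0],[0,[0,-0.99,0.86],0],[0,[0,-0.95,0.91],0],[0,[0,-0.9,0.96],0],[0,[0,-0.85,1.0],0]])

```text
t: 21.72
tool_pos: [0.4956, -0.0208, 0.2029]
tool_rot: [-2.17, -2.271, 0.0]
contact_force: [2.9, -3.4, -1.5]
opening: 0.017
grip_force: 29.7
```

Emit:
send_rows(rows=[[0,[0,-0.8,1.04],0],[0,[0,-0.75,1.08],0],[0,[0,-0.69,1.12],0],[0,[0,-0.63,1.15],0],[0,[0,-0.58,1.18],0],[0,[0,-0.52,1.21],0],[0,[0,0,0],0]])

```text
t: 22.6
tool_pos: [0.4558, -0.0225, 0.1335]
tool_rot: [-2.17, -2.271, 0.001]
contact_force: [6.3, -4.3, -8.2]
opening: 0.0168
grip_force: 29.4
```

```bash
python3 - <<'E'
from plan import *
d=img("side");print(lid(d));b=bar(.3)+[0.002,0,-.040]; print((M.T@(b-t)).round(4))
E
```

```text
t 22.6 pos [ 0.4558 -0.0225  0.1335] yaw 92.6 F [ 6.3 -4.3 -8.2] open 0.0168 grip 29.4 q6 -0.26
(np.float32(0.2634344), 782)
[-0.0001  0.003  -0.0031]
```

Emit:
send_rows(rows=[[0,[0,-0.2,0.8],0],[0,[0,-0.2,0.8],0],[0,[0,-0.2,0.8],0],[0,[0,-0.2,0.8],0],[0,[0,-0.2,0.8],0],[0,[0,-0.2,0.8],0],[0,[0,-0.1,0.8],0],[0,[0,0,0.5],0],[0,[0,0,0],0]])

```text
t: 23.78
tool_pos: [0.4419, -0.0232, 0.073]
tool_rot: [-2.168, -2.27, 0.004]
contact_force: [-2.5, -4.5, -3.5]
opening: 0.0166
grip_force: 31.3
```

```bash
python3 - <<'E'
from plan import *
b=bar(0)+[0.002,0,-.040]; print((M.T@(b-t)).round(4))
P=img("top")["P"];q=P[(P[...,0]>.5)&(P[...,0]<.69)&(P[...,1]>.04)&(P[...,1]<.12)]
c=np.linalg.lstsq(np.c_[q[:,:2],np.ones(len(q))],q[:,2],rcond=None)[0];print(c,q[:,2].min(),q[:,2].max())
E
```

```text
t 23.775 pos [ 0.4419 -0.0232  0.073 ] yaw 92.6 F [-2.5 -4.5 -3.5] open 0.0166 grip 31.3 q6 -0.27
[-0.0001 -0.0006  0.013 ]
[-0.04102127 -0.00415099  0.12888847] 0.09252598924189526 0.11779545622184506
```

Lid at about 0.04 rad. I'll ease it down until the force reverses.

Emit:
send_rows(rows=[[0,[0,0,0.4],0],[0,[0,0,0.4],0],[0,[0,0,0.3],0],[0,[0,0,0],0]])

```text
t: 24.32
tool_pos: [0.4407, -0.0232, 0.0617]
tool_rot: [-2.167, -2.268, 0.008]
contact_force: [-6.2, -4.8, -2.3]
opening: 0.0169
grip_force: 31.7
```

Emit:
send_rows(rows=[[0,[0,0.1,0.3],0],[0,[0,0,0.2],0],[0,[0,0,0],0]])

```text
t: 24.7
tool_pos: [0.4405, -0.0232, 0.0606]
tool_rot: [-2.163, -2.266, 0.014]
contact_force: [-24.0, -2.6, 26.3]
opening: 0.0169
grip_force: 34.9
```

```bash
python3 - <<'E'
from plan import *
P=img("top")["P"];q=P[(P[...,0]>.5)&(P[...,0]<.69)&(P[...,1]>.04)&(P[...,1]<.12)]
c=np.linalg.lstsq(np.c_[q[:,:2],np.ones(len(q))],q[:,2],rcond=None)[0];print(c,q[:,2].min(),q[:,2].max(),np.median(q[q[:,0]<.53][:,2]))
E
```

```text
t 24.7 pos [ 0.4405 -0.0232  0.0606] yaw 92.7 F [-24.   -2.6  26.3] open 0.0169 grip 34.9 q6 -0.27
[ 0.00120254 -0.00089869  0.09885469] 0.08799164833787643 0.11072207156151159 0.09949693694790573
```

The lid is shut: its top plane is level at z 0.099 and the stop pushes back with 26 N. I'll relax the push, open slightly inside the 26 mm gap and withdraw upward.

Emit:
send_rows(rows=[[0,[0,-0.1,-0.3],0],[2.8,[0,0,0],0],[2.8,[0,0,0],0],[2.8,[0,0,0],0]])

```text
t: 25.25
tool_pos: [0.4438, -0.0229, 0.0619]
tool_rot: [-2.17, -2.271, -0.001]
contact_force: [0.6, 0.0, 0.1]
opening: 0.0282
grip_force: 0.0
```

Emit:
send_rows(rows=[[2.8,[0,0,-0.5],0],[2.8,[0,0,-1],0],[2.8,[0,0,-2],0],[2.8,[0,0,-5],0],[2.8,[0,0,-5],0],[2.8,[0,-5,-4],0],[2.8,[0,0,0],0],[2.8,[0,0,0],0],[2.8,[0,0,0],0]])

```text
t: 26.38
tool_pos: [0.3945, -0.0252, 0.2343]
tool_rot: [-2.168, -2.27, 0.002]
contact_force: [-0.4, -0.9, -0.1]
opening: 0.028
grip_force: 0.0
```

```bash
python3 - <<'E'
from plan import *
d=img("top");P=d["P"];q=P[(P[...,0]>.5)&(P[...,0]<.69)&(P[...,1]>.04)&(P[...,1]<.12)]
c=np.linalg.lstsq(np.c_[q[:,:2],np.ones(len(q))],q[:,2],rcond=None)[0];print(c,np.median(q[q[:,0]<.53][:,2]),np.median(q[q[:,0]>.65][:,2]))
E
```

```text
t 26.375 pos [ 0.3945 -0.0252  0.2343] yaw 92.6 F [-0.4 -0.9 -0.1] open 0.028 grip 0.0 q6 -0.3
[ 0.00352429 -0.0006153   0.09771934] 0.09976196747093025 0.10005135671204535
```

The lid is level and shut, and the robot is clear of everything. Handing in.

```bash
python3 -c "
from station import ctrl
print(ctrl.finish_job())"
```

```text
the job is handed in; nothing more can be done
None
```

The clamp lies flat on the chest floor, the lid was lowered under control and measured level and shut, and the arm is clear. I handed the job in at about 26 s and got no verdict back; I did not re-measure the bracket, mug and tray, but no move went near them.

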